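# Roll a hanging rod into a vee jig, seat it and clamp it

### The job

Get the wooden dowel ready for drilling: without lifting it, roll it gently off the shelf of the jig, up its ramp and over the edge into the vee, and let go so that it settles by itself along the whole vee. Then slide it lightly along the vee until its end is right up against the steel stop, and last press the red jaw down until its rubber tip grips the dowel firmly but does not crush it. Leave the paint pot, the bottle and the cup where they stand.

Things in the scene. Friction and masses are not known exactly. Their poses are not given: they have to be found in the camera images.
- jig: Fixed wooden drilling jig on a plywood base (x -100 to 105, y -210 to 150, 18 mm thick). Origin: on the table, straight under the vee's bottom line; z up, y along the vee towards the steel stop, x across it from the shelf to the clamp bar. The figures below are mm in this frame. The clamp's upright flat bar, 8 x 22 mm, stands at x 76, y 55, z 18 to 218.
- vee (a point): Where the middle of the dowel's axis lies when it is settled in the vee and at the stop: jig x 0, y -30, z 49; axes as the jig's. Two 45-degree faces, y -120 to 90, meet at x 0, z 25. The near face rises to the shelf's edge at x -23, z 48, the far one to x 33, z 58, with a cheek behind it to x 50.
- shelf (a point): Middle of the shelf's flat top: jig x -59, y -50, z 45; axes as the jig's. It spans x -98 to -45, y -180 to 80; then a dark ramp rises 3 mm to the vee's edge at x -23, so the dowel needs a steady push up it (it rolls back if let go early) and past the edge rolls into the vee by itself. A bead along x -94 stands 3 mm proud. A cheek (y 80 to 92, top z 68) closes the +y end, so a dowel on the shelf cannot touch the stop.
- stop: Steel end stop fixed across the +y end of the vee, jig x -29 to 47, top z 73. Origin: foot of its face, at jig x 0, y 90, z 18; axes as the jig's; the face looks to -y. Pushing the dowel against it with more than 20 N bruises the dowel's end.
- dowel: Waxed hardwood dowel, 34 mm diameter, 240 mm long, 0.13 to 0.26 kg, painted bands on its half away from the stop. Origin: middle of its axis; y along it, towards the stop; x, z turn as it rolls. Starts on the shelf (axis at jig z 62), up to 0.1 rad askew, its end 20 to 50 mm short of the stop. Push or squeeze it with less than 20 N; do not raise it more than 15 mm above where it lies.
- dowel_near (a point): Centre of the dowel's end face that goes to the stop (+y end).
- dowel_far (a point): Centre of the dowel's other end face (-y end). In the vee this end overhangs the vee faces by 30 mm or more, so it can be pushed on its face; the plywood base (top z 18) lies under it.
- jaw: Red clamp jaw, 24 mm wide, that slides straight down the bar and stays where it is left, held by friction. Origin: centre of the top of its black palm pad (38 mm diameter), where it is pressed: jig x 0, y 55, z 160 to 165 at the start, 103 at the lowest; z up. 5 to 6 N slides it down; any push beyond that is what the tip puts on the dowel. Let go, it keeps up to about 13 N.
- tip (a point): The jaw's palm pad axis 58 mm below its top: nominal underside of the stiff rubber tip (18 mm diameter, 8 N per mm, gives 4 mm at most) on a threaded spindle set by hand, so the true underside is up to 8 mm above or below this point. It meets a seated dowel (top z 66) with the palm pad at z 116 to 132. A firm grip is 5 to 12 N on the dowel; 20 N crushes it.
- pot: Blue paint pot with white lid, 60 mm diameter, 65 mm high; origin under its middle. To be left alone.
- paint: Yellow paint bottle with black cap, 50 mm diameter, 130 mm high; origin under its middle. To be left alone.
- cup: White water cup, 72 mm across, 85 mm high; origin under its middle. To be left alone.

How it is judged:
On the way, in this order (a step that is already met when the one before it is completed fails the run):
1. the dowel rolled into the vee, let go and settled by itself, the jaw still up (x of dowel in the frame of jig between -0.002 and 0.002 m and z of dowel in the frame of jig between 0.0455 and 0.0515 m and angle between the y axis of dowel and the y axis of jig, either way round below 0.02 rad and contact force between the fingers and dowel below 0.2 N and linear speed of dowel below 0.01 m/s and z of jaw in the frame of jig above 0.14 m), for 0.3 s.
2. the dowel still seated and slid up against the stop, the jaw still up (x of dowel in the frame of jig between -0.002 and 0.002 m and z of dowel in the frame of jig between 0.0455 and 0.0515 m and angle between the y axis of dowel and the y axis of jig, either way round below 0.02 rad and y of dowel_near in the frame of jig above 0.0885 m and z of jaw in the frame of jig above 0.14 m), for 0.1 s.
At the end, for the whole second after the job is handed in: The dowel lies at rest in the vee (axis within 2 mm sideways, 3 mm in height and 0.02 rad of the seated place), its end within 1.5 mm of the stop's face, and the released jaw keeps pressing on it with 4 to 20 N (x of dowel in the frame of jig between -0.002 and 0.002 m and z of dowel in the frame of jig between 0.0455 and 0.0515 m and angle between the y axis of dowel and the y axis of jig, either way round below 0.02 rad and y of dowel_near in the frame of jig above 0.0885 m and linear speed of dowel below 0.01 m/s and contact force between jaw and dowel between 4 and 20 N); the robot touches nothing.
It fails at once if the fingers pushed or squeezed the dowel with more than 20 N (contact force between the fingers and dowel above 20 N).
It fails at once if the dowel was driven against the stop with more than 20 N (contact force between dowel and stop above 20 N).
It fails at once if the clamp crushed the dowel with more than 20 N (contact force between jaw and dowel above 20 N).
It fails at once if the dowel was lifted instead of rolled (z of dowel in the frame of jig above 0.08 m).
It fails at once if a pot, the bottle or the cup was moved more than 20 mm (distance of any of pot, paint, cup from where it was at the start of the episode above 0.02 m).
It also fails if it takes over 67 s, if anything falls off the work surface, if the arm or the gripper's body presses on something with over 40 N, if the wrist force passes 120 N, or if a joint passes its speed limit or range.

### The arm

A 6-joint arm with a two-finger parallel gripper is mounted at the origin on the work surface. World frame = base frame: x ahead of the robot, y to its left, z up, the work surface at z = 0. Lengths are in m, angles in rad, forces in N, time in s.
With the tool pointing down it reaches from about 0.4 to 0.825 m from the base axis. Payload 7 kg.
Tool frame: the origin (TCP) lies at the very end of the fingers, on their centre line; the grasp point (between the pads) lies 19 mm behind it; z points along the fingers, y is the line along which they close (so a half turn about z gives the same grasp; the last joint's range is limited). The gripper opens to 88 mm and grips with 3 to 60 N. Pads are 19 mm wide; open, the fingers measure 130 mm over their backs; the gripper's body (78 mm by 193 mm) begins 47 mm behind the grasp point.
Start: joints at [-0.873, 0.359, 0.012, 0, -1.224, -0.288], TCP at [0.269, -0.619, 0.227] pointing down, gripper open.
Joint ranges: [-3.07, 3.07], [-1.43, 2.12], [-1.02, 1.25], [-3.03, 1.67], [-3.05, -0], [-3.03, 3.03]. Speed limits (rad/s): [2.39, 2.39, 3.01, 3.14, 3.14, 3.14].

### API

Orientations are given as [roll, pitch, yaw] about the fixed x, y, z axes, in that order (R = Rz(yaw) Ry(pitch) Rx(roll)).
In Python, from station import arm gives the robot as it stands. The module is installed in compiled form; this text tells all that it offers.
- The arm moves only by the shell command python3 -m crank 'ROWS' [FORCE]. ROWS is JSON, a list of rows, each an object of numbers: "dx", "dy", "dz": the shift along the world's x, y, z in m; "twist": the turn about the world's z in degrees; "grip": the opening, from -1 (shut) to 1 (fully open). A call has exactly 5 rows; each row is the pose to reach, as a shift and turn from the pose commanded when the call began; what a row does not reach only later rows make up. A row lasts 1/12 s, in which the tool goes at most 41.7 mm and 7.16 degrees, less where a joint would pass 70% of its speed; a pose out of reach is approached as far as the arm can. A call with a gripper value outside its range is refused whole. The fingers move at their own pace and stop on an object; FORCE is the grip in N (left out, the last holds). Time passes only in rows, so rows that repeat a pose let the fingers close, or fill a call up. It gives the time, the measured TCP pose, the force, the opening and the grip force at its end, in the units of the state.
- arm.get_state(): the state, without advancing time (a new reading comes with each control period).
- arm.grab_frame(name): name is "scene" or "top"; returns the picture (384x512x3 uint8, red, green, blue); there is no depth.
- arm.get_calibration(name): a dict with "fx", "fy", "cx", "cy" (pixels), "cam_to_world" (4x4, takes a point from camera to world coordinates). Camera axes: x right, y down, z forward; pixel columns grow to the right and rows downward; lengths in m; the calibration is good to about 2 mm. A picture is of the moment at which its call begins. get_calibration takes no time and is no camera call.
- arm.job_done(): hands the job in; it is judged then, once.
The state is a dict: "t": time; "q": joint angles; "qd": joint speeds; "joint_efforts": joint torques, N m; "eef_pos": TCP position; "ee_rot": TCP orientation; "force": force on the tool from outside, world axes, zero at the start; "moment": the same for the moment, N m; "width": finger opening in m; "gripper_force": force on a finger pad.
Only numpy, scipy, OpenCV 4.12 (cv2) and the standard library are available. Lean on these libraries where they do the work, as an engineer would, in place of code of your own. Each camera call takes 0.05 s, during which the arm holds its last target. There are 200 camera calls.

## Working session

There is one attempt and no reset: what is moved stays moved. The work goes in short steps, Python scripts to look and compute and a shell command to move; the robot and the scene stay as the last step left them, time stands still between calls to the robot, and variables do not carry over. Pictures are saved under pics/ and viewed, at most 10 in all, crops included, and the job is handed in when it is done.

```bash
mkdir -p pics
python3 - <<'E'
from station import arm
import cv2,numpy as np
s=arm.get_state();print(s['t'],s['eef_pos'],s['ee_rot'],s['force'],s['width'])
np.set_printoptions(precision=4,suppress=True)
for n in("scene","top"):
    im=arm.grab_frame(n);cv2.imwrite(f"pics/{n}0.png",im[:,:,::-1])
    c=arm.get_calibration(n);print(n,c['fx'],c['fy'],c['cx'],c['cy']);print(np.array(c['cam_to_world']))
E
```

```text
0.0 [ 0.26873365 -0.61867337  0.22563713] [ 3.13995917e+00 -1.48919111e-04 -2.73190707e+00] [ 0.52964484  0.10439742 -0.28086834] 0.08756809497906946
scene 355.277089069432 355.277089069432 258.2470364132839 185.7464404229855
[[-0.8743  0.4052 -0.2672  0.8797]
 [ 0.4852  0.7467 -0.4551  0.4386]
 [ 0.0151 -0.5275 -0.8494  0.8178]
 [ 0.      0.      0.      1.    ]]
top 472.9988633431802 472.9988633431802 253.01629201356397 197.0575564364908
[[-0.0601 -0.9775  0.2022  0.412 ]
 [-0.9982  0.0599 -0.007   0.0772]
 [-0.0053 -0.2023 -0.9793  1.2183]
 [ 0.      0.      0.      1.    ]]
```

View pics/scene0.png

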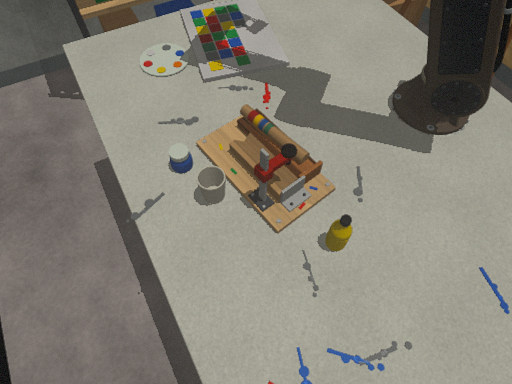

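View pics/top0.png

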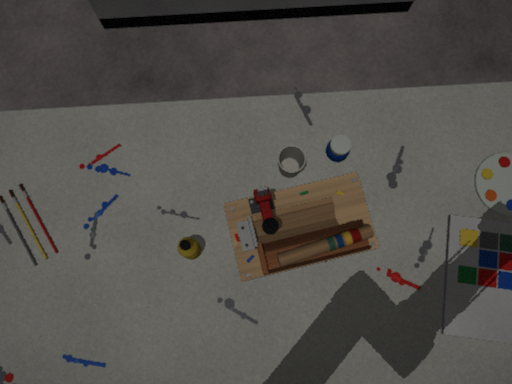

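The scene picture shows the jig at about (265,165). The top picture shows it at about (300,228), with the dowel from (280,258) to (370,232), bands on the right, the palm pad at (270,226), the cup at (292,160), the pot at (339,148) and the bottle at (189,246).

Run:
```python
import cv2,numpy as np
im=cv2.imread("pics/top0.png")[160:290,215:390]
cv2.imwrite("pics/c1.png",cv2.convertScaleAbs(cv2.resize(im,None,fx=4.5,fy=4.5,interpolation=cv2.INTER_CUBIC),alpha=1.6))
im=cv2.imread("pics/scene0.png")[95:235,190:340]
cv2.imwrite("pics/c2.png",cv2.convertScaleAbs(cv2.resize(im,None,fx=4,fy=4,interpolation=cv2.INTER_CUBIC),alpha=1.3))
```

```text
(no output)
```

View pics/c1.png

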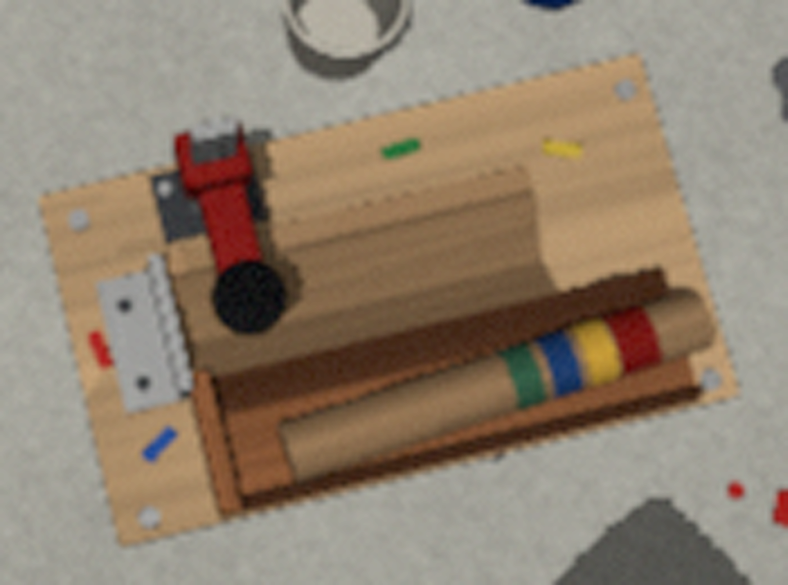

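View pics/c2.png

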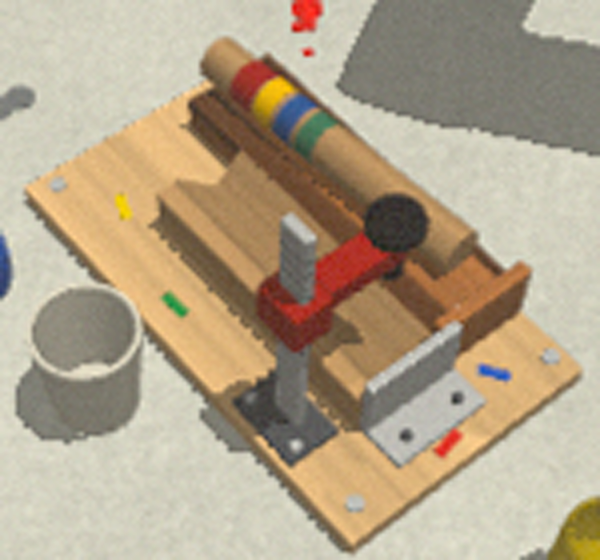

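The top crop gives the base corners at (40,197), (642,55), (738,395) and (125,545). The dowel's axis ends are at about (290,453) and (707,313), and the palm pad is at (249,297). The scene crop shows base corners at (25,188), (350,550) and (582,372), with the pad at (397,222).

```bash
cat > h.py <<'E'
import numpy as np,cv2
from station import arm
np.set_printoptions(precision=4,suppress=True)
def ray(n,p):
    c=arm.get_calibration(n);M=np.array(c['cam_to_world'])
    return M[:3,3],M[:3,:3]@[(p[0]-c['cx'])/c['fx'],(p[1]-c['cy'])/c['fy'],1]
def at(n,p,z):
    o,d=ray(n,p);return o+d*(z-o[2])/d[2]
def tri(p,q):
    (a,u),(b,v)=ray("scene",p),ray("top",q)
    s=np.linalg.lstsq(np.c_[u,-v],b-a,rcond=None)[0]
    return (a+u*s[0]+b+v*s[1])/2, np.linalg.norm(a+u*s[0]-b-v*s[1])
T=lambda p:(215+(p[0]+.5)/4.5-.5,160+(p[1]+.5)/4.5-.5)
S=lambda p:(190+(p[0]+.5)/4-.5,95+(p[1]+.5)/4-.5)
E
cat > m.py <<'E'
from h import *
J=np.array([(105,150),(105,-210),(-100,-210),(-100,150)])/1e3
W=[at("top",T(p),.018)[:2] for p in[(40,197),(642,55),(738,395),(125,545)]]
J=np.r_[J,J[[1,0,3]]];W=np.array(W+[at("scene",S(p),.018)[:2] for p in[(25,188),(350,550),(582,372)]])
jc,wc=J.mean(0),W.mean(0);a=(J-jc)@[1,1j];b=(W-wc)@[1,1j]
th=np.angle((a.conj()*b).sum());R=np.array([[np.cos(th),-np.sin(th)],[np.sin(th),np.cos(th)]])
o=wc-R@jc
print("jig",o,np.degrees(th));print("res mm",(W-(J@R.T+o))*1e3)
np.savez("jig.npz",o=o,R=R,th=th)
loc=lambda w:R.T@(w[:2]-o)*1e3
n=at("top",T((290,453)),.062);f=at("top",T((707,313)),.062)
print("near",n,loc(n),"far",f,loc(f),np.linalg.norm(n-f))
p,e=tri(S((397,221)),T((249,297)));print("pad",p,e,loc(p))
for k,q in(("veemid",(0,-30)),("vee far end",(0,-150)),("shelf",(-59,-50)),("pad",(0,55))):print(k,R@np.array(q)/1e3+o)
E
python3 m.py
```

```text
jig [ 0.573  -0.0185] 9.928077280011973
res mm [[-2.6837 -1.6243]
 [-2.138  -0.5761]
 [-0.1503  1.563 ]
 [-0.3262 -4.0896]
 [ 0.2981  2.2439]
 [ 1.8509  1.9908]
 [ 3.1492  0.4924]]
near [0.4904 0.0152 0.062 ] [-75.5038  47.4101] far [ 0.5525 -0.2175  0.062 ] [ -54.5136 -192.5575] 0.240883885170846
pad [0.5626 0.0352 0.1611] 0.0007268684760691612 [-0.9169 54.6687]
veemid [ 0.5781 -0.048 ]
vee far end [ 0.5988 -0.1662]
shelf [ 0.5235 -0.0779]
pad [0.5635 0.0357]
```

```bash
python3 -m crank '[{"dx":0.015,"dy":0.036,"twist":-5,"grip":1},{"dx":0.03,"dy":0.072,"twist":-10,"grip":1},{"dx":0.045,"dy":0.108,"twist":-13.5,"grip":1},{"dx":0.06,"dy":0.145,"twist":-13.5,"grip":1},{"dx":0.075,"dy":0.181,"twist":-13.5,"grip":1}]'
python3 -m crank '[{"dx":0.015,"dy":0.036,"grip":1},{"dx":0.03,"dy":0.072,"grip":1},{"dx":0.045,"dy":0.108,"grip":1},{"dx":0.06,"dy":0.145,"grip":1},{"dx":0.074,"dy":0.181,"grip":1}]'
python3 -m crank '[{"dx":0.015,"dy":0.036,"grip":1},{"dx":0.03,"dy":0.072,"grip":1},{"dx":0.045,"dy":0.108,"grip":1},{"dx":0.06,"dy":0.145,"grip":1},{"dx":0.06,"dy":0.145,"grip":1}]'
```

```text
invalid input at $[0]: expected keys dx, dy, dz, twist, grip
invalid input at $[0]: expected keys dx, dy, dz, twist, grip
invalid input at $[0]: expected keys dx, dy, dz, twist, grip
```

All keys are needed in each row.

```bash
python3 -m crank '[{"dx":0.015,"dy":0.036,"dz":0,"twist":-5,"grip":1},{"dx":0.03,"dy":0.072,"dz":0,"twist":-10,"grip":1},{"dx":0.045,"dy":0.108,"dz":0,"twist":-13.5,"grip":1},{"dx":0.06,"dy":0.145,"dz":0,"twist":-13.5,"grip":1},{"dx":0.075,"dy":0.181,"dz":0,"twist":-13.5,"grip":1}]'
python3 -m crank '[{"dx":0.015,"dy":0.036,"dz":0,"twist":0,"grip":1},{"dx":0.03,"dy":0.072,"dz":0,"twist":0,"grip":1},{"dx":0.045,"dy":0.108,"dz":0,"twist":0,"grip":1},{"dx":0.06,"dy":0.145,"dz":0,"twist":0,"grip":1},{"dx":0.074,"dy":0.181,"dz":0,"twist":0,"grip":1}]'
python3 -m crank '[{"dx":0.015,"dy":0.036,"dz":0,"twist":0,"grip":1},{"dx":0.03,"dy":0.072,"dz":0,"twist":0,"grip":1},{"dx":0.045,"dy":0.108,"dz":0,"twist":0,"grip":1},{"dx":0.06,"dy":0.145,"dz":0,"twist":0,"grip":1},{"dx":0.06,"dy":0.145,"dz":0,"twist":0,"grip":1}]'
```

```text
t: 0.52
eef_pos: [0.3439, -0.4362, 0.2261]
ee_rot: [3.141, -0.0, -2.968]
force: [0.8, 0.4, 0.7]
width: 0.088
gripper_force: 0.0
t: 0.93
eef_pos: [0.4181, -0.2552, 0.2265]
ee_rot: [3.141, 0.0, -2.968]
force: [0.4, 0.1, -0.5]
width: 0.0874
gripper_force: 0.0
t: 1.35
eef_pos: [0.48, -0.1073, 0.2265]
ee_rot: [3.141, 0.001, -2.963]
force: [-0.1, -0.7, 0.1]
width: 0.0877
gripper_force: 0.0
```

```bash
python3 -m crank '[{"dx":-0.004,"dy":-0.004,"dz":-0.035,"twist":0,"grip":1},{"dx":-0.004,"dy":-0.004,"dz":-0.07,"twist":0,"grip":1},{"dx":-0.004,"dy":-0.004,"dz":-0.1,"twist":0,"grip":1},{"dx":-0.004,"dy":-0.004,"dz":-0.125,"twist":0,"grip":1},{"dx":-0.004,"dy":-0.004,"dz":-0.125,"twist":0,"grip":1}]'
python3 - <<'E'
from h import *
im=arm.grab_frame("scene")[85:235,180:340]
cv2.imwrite("pics/c3.png",cv2.resize(im[:,:,::-1],None,fx=4,fy=4,interpolation=cv2.INTER_CUBIC))
E
```

```text
t: 1.77
eef_pos: [0.4702, -0.1162, 0.0969]
ee_rot: [3.14, -0.008, -2.968]
force: [-1.2, 0.4, 0.8]
width: 0.0879
gripper_force: 0.0
```

View pics/c3.png

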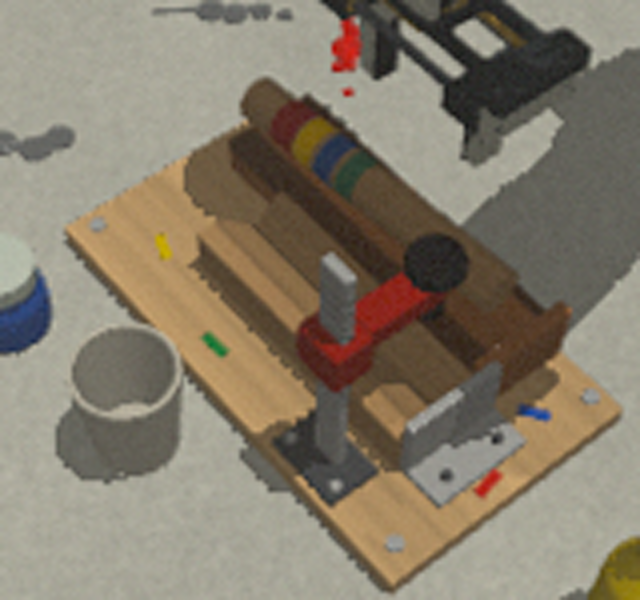

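The picture shows both fingertips behind the dowel, at about (380,70) and (480,150). They are clear of it, and the jaw is up.

```bash
python3 -m crank '[{"dx":0,"dy":0,"dz":-0.02,"twist":0,"grip":1},{"dx":0,"dy":0,"dz":-0.04,"twist":0,"grip":1},{"dx":0,"dy":0,"dz":-0.044,"twist":0,"grip":1},{"dx":0,"dy":0,"dz":-0.044,"twist":0,"grip":1},{"dx":0,"dy":0,"dz":-0.044,"twist":0,"grip":1}]'
```

```text
t: 2.23
eef_pos: [0.4749, -0.1161, 0.0591]
ee_rot: [-3.141, 0.001, -2.967]
force: [0.6, -0.0, 0.8]
width: 0.0877
gripper_force: 0.0
```

```bash
python3 -m crank '[{"dx":0.003,"dy":0.0005,"dz":-0.004,"twist":0,"grip":1},{"dx":0.006,"dy":0.001,"dz":-0.004,"twist":0,"grip":1},{"dx":0.009,"dy":0.0015,"dz":-0.004,"twist":0,"grip":1},{"dx":0.012,"dy":0.002,"dz":-0.004,"twist":0,"grip":1},{"dx":0.014,"dy":0.0025,"dz":-0.004,"twist":0,"grip":1}]'
python3 -m crank '[{"dx":0.0015,"dy":0.0003,"dz":0,"twist":0,"grip":1},{"dx":0.003,"dy":0.0005,"dz":0,"twist":0,"grip":1},{"dx":0.0045,"dy":0.0008,"dz":0,"twist":0,"grip":1},{"dx":0.006,"dy":0.001,"dz":0,"twist":0,"grip":1},{"dx":0.0075,"dy":0.0013,"dz":0,"twist":0,"grip":1}]'
python3 -m crank '[{"dx":0.0015,"dy":0.0003,"dz":0,"twist":0,"grip":1},{"dx":0.003,"dy":0.0005,"dz":0,"twist":0,"grip":1},{"dx":0.0045,"dy":0.0008,"dz":0,"twist":0,"grip":1},{"dx":0.006,"dy":0.001,"dz":0,"twist":0,"grip":1},{"dx":0.0075,"dy":0.0013,"dz":0,"twist":0,"grip":1}]'
```

```text
t: 2.65
eef_pos: [0.4887, -0.1135, 0.0539]
ee_rot: [-3.141, 0.001, -2.967]
force: [0.1, 0.2, 0.3]
width: 0.0875
gripper_force: 0.0
t: 3.07
eef_pos: [0.4954, -0.1123, 0.0535]
ee_rot: [3.142, -0.0, -2.968]
force: [0.2, -0.3, 0.4]
width: 0.0877
gripper_force: 0.0
t: 3.48
eef_pos: [0.503, -0.111, 0.0535]
ee_rot: [3.142, -0.0, -2.967]
force: [-0.9, 0.0, 0.2]
width: 0.0878
gripper_force: 0.2
```

```bash
python3 -m crank '[{"dx":0.0015,"dy":0.0003,"dz":0,"twist":0,"grip":1},{"dx":0.003,"dy":0.0005,"dz":0,"twist":0,"grip":1},{"dx":0.0045,"dy":0.0008,"dz":0,"twist":0,"grip":1},{"dx":0.006,"dy":0.001,"dz":0,"twist":0,"grip":1},{"dx":0.0075,"dy":0.0013,"dz":0,"twist":0,"grip":1}]'
python3 -m crank '[{"dx":0.0015,"dy":0.0003,"dz":0,"twist":0,"grip":1},{"dx":0.003,"dy":0.0005,"dz":0,"twist":0,"grip":1},{"dx":0.0045,"dy":0.0008,"dz":0,"twist":0,"grip":1},{"dx":0.006,"dy":0.001,"dz":0,"twist":0,"grip":1},{"dx":0.0075,"dy":0.0013,"dz":0,"twist":0,"grip":1}]'
python3 - <<'E'
from h import *
im=arm.grab_frame("scene")[85:235,180:340]
cv2.imwrite("pics/c4.png",cv2.resize(im[:,:,::-1],None,fx=4,fy=4,interpolation=cv2.INTER_CUBIC))
E
```

```text
t: 3.9
eef_pos: [0.5105, -0.1097, 0.0536]
ee_rot: [3.142, -0.0, -2.967]
force: [-0.5, -0.5, -0.3]
width: 0.0877
gripper_force: 0.2
t: 4.32
eef_pos: [0.518, -0.1084, 0.0536]
ee_rot: [3.142, -0.0, -2.967]
force: [-0.8, -0.1, 0.6]
width: 0.0878
gripper_force: 0.2
```

View pics/c4.png

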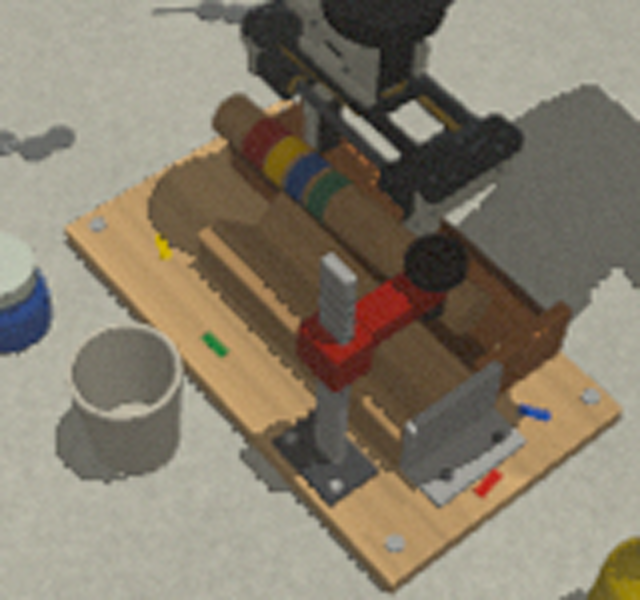

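The dowel is now straight against both fingers, at about (350,210), just at the foot of the ramp. I'll keep pushing.

```bash
python3 -m crank '[{"dx":0.0015,"dy":0.0003,"dz":0,"twist":0,"grip":1},{"dx":0.003,"dy":0.0005,"dz":0,"twist":0,"grip":1},{"dx":0.0045,"dy":0.0008,"dz":0,"twist":0,"grip":1},{"dx":0.006,"dy":0.001,"dz":0,"twist":0,"grip":1},{"dx":0.0075,"dy":0.0013,"dz":0,"twist":0,"grip":1}]'
python3 -m crank '[{"dx":0.0015,"dy":0.0003,"dz":0,"twist":0,"grip":1},{"dx":0.003,"dy":0.0005,"dz":0,"twist":0,"grip":1},{"dx":0.0045,"dy":0.0008,"dz":0,"twist":0,"grip":1},{"dx":0.006,"dy":0.001,"dz":0,"twist":0,"grip":1},{"dx":0.0075,"dy":0.0013,"dz":0,"twist":0,"grip":1}]'
python3 -m crank '[{"dx":0.001,"dy":0.0002,"dz":0,"twist":0,"grip":1},{"dx":0.002,"dy":0.0004,"dz":0,"twist":0,"grip":1},{"dx":0.003,"dy":0.0005,"dz":0,"twist":0,"grip":1},{"dx":0.004,"dy":0.0007,"dz":0,"twist":0,"grip":1},{"dx":0.005,"dy":0.0009,"dz":0,"twist":0,"grip":1}]'
```

```text
t: 4.78
eef_pos: [0.5255, -0.1071, 0.0535]
ee_rot: [3.142, -0.0, -2.967]
force: [-0.5, 0.4, -0.4]
width: 0.0874
gripper_force: 0.4
t: 5.2
eef_pos: [0.5331, -0.1058, 0.0536]
ee_rot: [-3.142, -0.0, -2.967]
force: [-0.5, -1.1, -0.0]
width: 0.0874
gripper_force: 0.3
t: 5.62
eef_pos: [0.5382, -0.1049, 0.0536]
ee_rot: [-3.142, 0.0, -2.967]
force: [0.2, -0.7, -0.3]
width: 0.0876
gripper_force: 0.0
```

```bash
python3 -m crank '[{"dx":0.001,"dy":0.0002,"dz":0,"twist":0,"grip":1},{"dx":0.002,"dy":0.0004,"dz":0,"twist":0,"grip":1},{"dx":0.003,"dy":0.0005,"dz":0,"twist":0,"grip":1},{"dx":0.004,"dy":0.0007,"dz":0,"twist":0,"grip":1},{"dx":0.004,"dy":0.0007,"dz":0,"twist":0,"grip":1}]'
python3 - <<'E'
from h import *
im=arm.grab_frame("scene")[85:235,180:340]
cv2.imwrite("pics/c5.png",cv2.resize(im[:,:,::-1],None,fx=4,fy=4,interpolation=cv2.INTER_CUBIC))
E
```

```text
t: 6.03
eef_pos: [0.5422, -0.1041, 0.0536]
ee_rot: [-3.142, 0.0, -2.967]
force: [-0.2, 0.9, -0.0]
width: 0.0879
gripper_force: 0.0
```

View pics/c5.png

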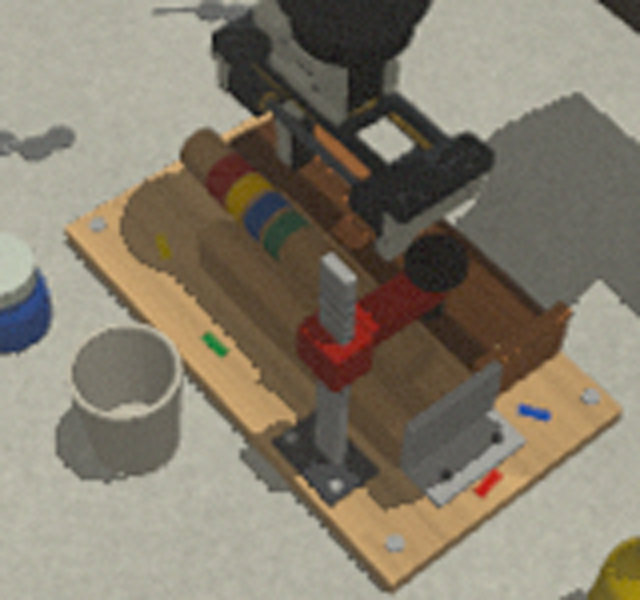

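The dowel lies in the vee at about (300,240) along its whole length, the fingers no longer touch it, and the jaw is up. Next I retreat, rise, close the fingers and go behind the far end.

```bash
python3 -m crank '[{"dx":-0.005,"dy":-0.001,"dz":0,"twist":0,"grip":1},{"dx":-0.01,"dy":-0.002,"dz":0.015,"twist":0,"grip":1},{"dx":-0.01,"dy":-0.002,"dz":0.045,"twist":0,"grip":1},{"dx":-0.01,"dy":-0.002,"dz":0.075,"twist":0,"grip":1},{"dx":-0.01,"dy":-0.002,"dz":0.09,"twist":0,"grip":1}]'
python3 -m crank '[{"dx":0.016,"dy":-0.028,"dz":0,"twist":0,"grip":-1},{"dx":0.032,"dy":-0.056,"dz":0,"twist":0,"grip":-1},{"dx":0.048,"dy":-0.084,"dz":0,"twist":0,"grip":-1},{"dx":0.064,"dy":-0.112,"dz":0,"twist":0,"grip":-1},{"dx":0.080,"dy":-0.139,"dz":0,"twist":0,"grip":-1}]' 10
python3 -m crank '[{"dx":0,"dy":0,"dz":0,"twist":0,"grip":-1},{"dx":0,"dy":0,"dz":0,"twist":0,"grip":-1},{"dx":0,"dy":0,"dz":0,"twist":0,"grip":-1},{"dx":0,"dy":0,"dz":0,"twist":0,"grip":-1},{"dx":0,"dy":0,"dz":0,"twist":0,"grip":-1}]'
python3 - <<'E'
from h import *
im=arm.grab_frame("top")[160:310,215:415]
cv2.imwrite("pics/c6.png",cv2.resize(cv2.convertScaleAbs(im[:,:,::-1],alpha=1.5),None,fx=4,fy=4,interpolation=cv2.INTER_CUBIC))
E
```

```text
t: 6.5
eef_pos: [0.5327, -0.1064, 0.1469]
ee_rot: [-3.141, 0.003, -2.967]
force: [1.9, -0.3, 0.1]
width: 0.0879
gripper_force: 0.0
t: 6.92
eef_pos: [0.612, -0.2466, 0.1436]
ee_rot: [3.141, 0.0, -2.967]
force: [1.0, 0.6, 0.7]
width: 0.0596
gripper_force: 0.0
t: 7.33
eef_pos: [0.6116, -0.2444, 0.1439]
ee_rot: [3.142, 0.0, -2.966]
force: [-0.1, 0.3, 0.9]
width: 0.0264
gripper_force: 0.0
```

View pics/c6.png

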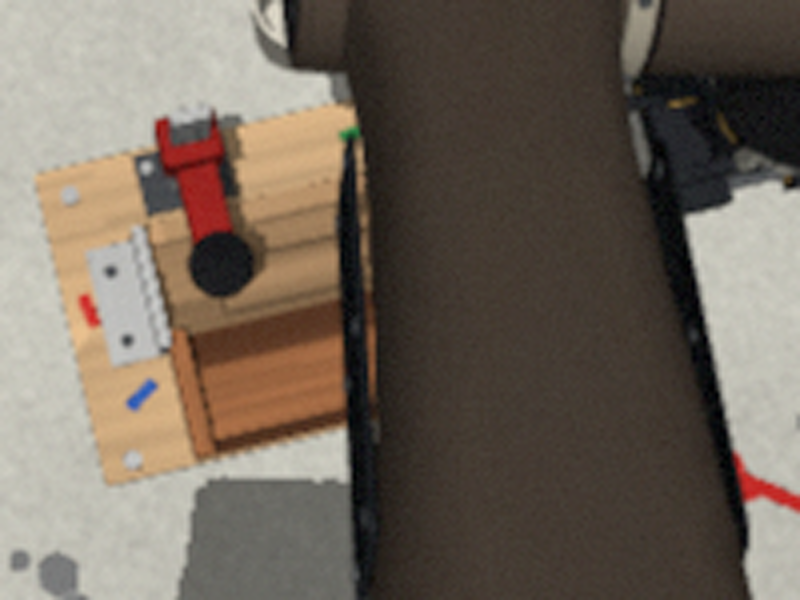

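The arm hides the dowel's far end here, but the near end shows by the pad at about (222,300), well short of the stop, so the geometry is as expected. I finish closing, descend and approach slowly.

```bash
python3 -m crank '[{"dx":0,"dy":0,"dz":-0.025,"twist":0,"grip":-1},{"dx":0,"dy":0,"dz":-0.05,"twist":0,"grip":-1},{"dx":0,"dy":0,"dz":-0.075,"twist":0,"grip":-1},{"dx":0,"dy":0,"dz":-0.095,"twist":0,"grip":-1},{"dx":0,"dy":0,"dz":-0.106,"twist":0,"grip":-1}]'
python3 -m crank '[{"dx":-0.0004,"dy":0.002,"dz":-0.002,"twist":0,"grip":-1},{"dx":-0.0007,"dy":0.004,"dz":-0.002,"twist":0,"grip":-1},{"dx":-0.001,"dy":0.006,"dz":-0.002,"twist":0,"grip":-1},{"dx":-0.0014,"dy":0.008,"dz":-0.002,"twist":0,"grip":-1},{"dx":-0.0017,"dy":0.01,"dz":-0.002,"twist":0,"grip":-1}]'
python3 -m crank '[{"dx":-0.0003,"dy":0.0015,"dz":0,"twist":0,"grip":-1},{"dx":-0.0005,"dy":0.003,"dz":0,"twist":0,"grip":-1},{"dx":-0.0008,"dy":0.0045,"dz":0,"twist":0,"grip":-1},{"dx":-0.001,"dy":0.006,"dz":0,"twist":0,"grip":-1},{"dx":-0.0013,"dy":0.0075,"dz":0,"twist":0,"grip":-1}]'
python3 - <<'E'
from h import *
im=arm.grab_frame("scene")[85:235,180:340]
cv2.imwrite("pics/c7.png",cv2.resize(im[:,:,::-1],None,fx=4,fy=4,interpolation=cv2.INTER_CUBIC))
E
```

```text
t: 7.8
eef_pos: [0.6105, -0.2442, 0.0353]
ee_rot: [3.14, -0.003, -2.967]
force: [-0.5, -0.1, -0.3]
width: 0.0003
gripper_force: 0.0
t: 8.22
eef_pos: [0.611, -0.235, 0.0371]
ee_rot: [-3.141, 0.002, -2.967]
force: [-0.7, -0.1, 0.6]
width: 0.0006
gripper_force: 0.0
t: 8.63
eef_pos: [0.6089, -0.2276, 0.0356]
ee_rot: [3.142, 0.0, -2.967]
force: [-0.4, -0.4, 0.4]
width: 0.0003
gripper_force: 0.0
```

View pics/c7.png

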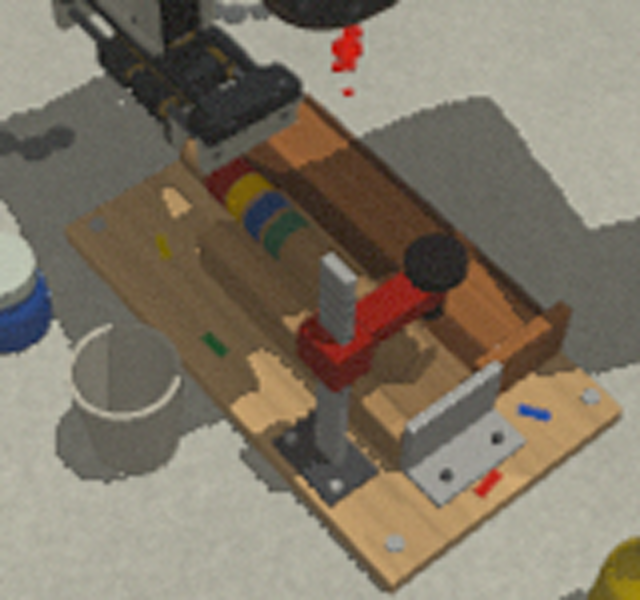

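The dowel is in the vee with the gripper behind its banded end at about (215,150), and the jaw and surroundings are untouched. I push along the vee.

```bash
python3 -m crank '[{"dx":-0.0003,"dy":0.0015,"dz":0,"twist":0,"grip":-1},{"dx":-0.0005,"dy":0.003,"dz":0,"twist":0,"grip":-1},{"dx":-0.0008,"dy":0.0045,"dz":0,"twist":0,"grip":-1},{"dx":-0.001,"dy":0.006,"dz":0,"twist":0,"grip":-1},{"dx":-0.0013,"dy":0.0075,"dz":0,"twist":0,"grip":-1}]'
python3 -m crank '[{"dx":-0.0003,"dy":0.0015,"dz":0,"twist":0,"grip":-1},{"dx":-0.0005,"dy":0.003,"dz":0,"twist":0,"grip":-1},{"dx":-0.0008,"dy":0.0045,"dz":0,"twist":0,"grip":-1},{"dx":-0.001,"dy":0.006,"dz":0,"twist":0,"grip":-1},{"dx":-0.0013,"dy":0.0075,"dz":0,"twist":0,"grip":-1}]'
python3 -m crank '[{"dx":-0.0003,"dy":0.0015,"dz":0,"twist":0,"grip":-1},{"dx":-0.0005,"dy":0.003,"dz":0,"twist":0,"grip":-1},{"dx":-0.0008,"dy":0.0045,"dz":0,"twist":0,"grip":-1},{"dx":-0.001,"dy":0.006,"dz":0,"twist":0,"grip":-1},{"dx":-0.0013,"dy":0.0075,"dz":0,"twist":0,"grip":-1}]'
python3 -m crank '[{"dx":-0.0003,"dy":0.0015,"dz":0,"twist":0,"grip":-1},{"dx":-0.0005,"dy":0.003,"dz":0,"twist":0,"grip":-1},{"dx":-0.0008,"dy":0.0045,"dz":0,"twist":0,"grip":-1},{"dx":-0.001,"dy":0.006,"dz":0,"twist":0,"grip":-1},{"dx":-0.0013,"dy":0.0075,"dz":0,"twist":0,"grip":-1}]'
```

```text
t: 9.1
eef_pos: [0.6076, -0.2201, 0.0355]
ee_rot: [-3.142, -0.0, -2.967]
force: [-0.0, 0.2, 0.4]
width: -0.0
gripper_force: 0.3
t: 9.52
eef_pos: [0.6063, -0.2126, 0.0356]
ee_rot: [-3.142, -0.0, -2.967]
force: [1.1, -0.3, -0.3]
width: 0.0004
gripper_force: 0.3
t: 9.93
eef_pos: [0.605, -0.2051, 0.0356]
ee_rot: [-3.142, 0.0, -2.967]
force: [0.2, 0.3, -0.6]
width: 0.0006
gripper_force: 0.3
t: 10.35
eef_pos: [0.6037, -0.1975, 0.0356]
ee_rot: [-3.142, 0.0, -2.967]
force: [-0.3, -0.1, -0.1]
width: 0.0001
gripper_force: 0.3
```

```bash
python3 -m crank '[{"dx":-0.0002,"dy":0.0008,"dz":0,"twist":0,"grip":-1},{"dx":-0.0003,"dy":0.0016,"dz":0,"twist":0,"grip":-1},{"dx":-0.0004,"dy":0.0024,"dz":0,"twist":0,"grip":-1},{"dx":-0.0006,"dy":0.0032,"dz":0,"twist":0,"grip":-1},{"dx":-0.0007,"dy":0.004,"dz":0,"twist":0,"grip":-1}]'
python3 -m crank '[{"dx":-0.0001,"dy":0.0004,"dz":0,"twist":0,"grip":-1},{"dx":-0.0001,"dy":0.0008,"dz":0,"twist":0,"grip":-1},{"dx":-0.0002,"dy":0.0012,"dz":0,"twist":0,"grip":-1},{"dx":-0.0003,"dy":0.0016,"dz":0,"twist":0,"grip":-1},{"dx":-0.0003,"dy":0.002,"dz":0,"twist":0,"grip":-1}]'
python3 - <<'E'
from h import *
im=arm.grab_frame("scene")[150:220,250:330]
cv2.imwrite("pics/c8.png",cv2.resize(im[:,:,::-1],None,fx=7,fy=7,interpolation=cv2.INTER_CUBIC))
E
```

```text
t: 10.77
eef_pos: [0.603, -0.1937, 0.0356]
ee_rot: [-3.142, 0.0, -2.967]
force: [-0.0, -1.1, -0.5]
width: 0.0009
gripper_force: 0.3
t: 11.18
eef_pos: [0.6027, -0.1917, 0.0356]
ee_rot: [-3.142, -0.0, -2.967]
force: [0.2, -0.6, -0.4]
width: 0.0
gripper_force: 0.3
```

View pics/c8.png

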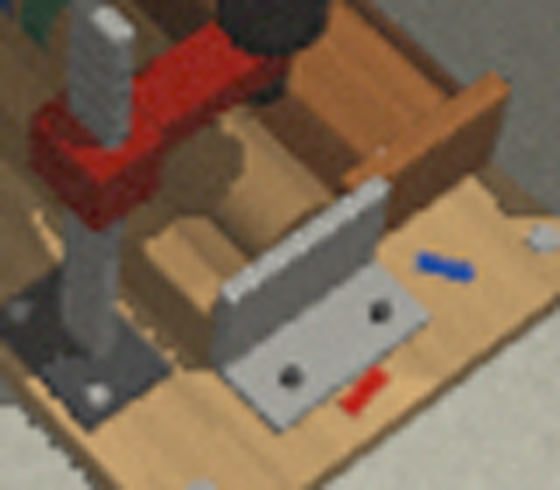

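The dowel's end is now just behind the stop's plate at about (290,200). The viewing budget is used up, so I creep on by force reading.

```bash
python3 -m crank '[{"dx":-0.0001,"dy":0.0003,"dz":0,"twist":0,"grip":-1},{"dx":-0.0001,"dy":0.0006,"dz":0,"twist":0,"grip":-1},{"dx":-0.0002,"dy":0.0009,"dz":0,"twist":0,"grip":-1},{"dx":-0.0002,"dy":0.0012,"dz":0,"twist":0,"grip":-1},{"dx":-0.0003,"dy":0.0015,"dz":0,"twist":0,"grip":-1}]'
```

```text
t: 11.65
eef_pos: [0.6024, -0.1902, 0.0355]
ee_rot: [-3.142, -0.0, -2.967]
force: [-0.9, -0.7, 0.2]
width: 0.0006
gripper_force: 0.3
```

```bash
python3 -m crank '[{"dx":-0.0001,"dy":0.0003,"dz":0,"twist":0,"grip":-1},{"dx":-0.0001,"dy":0.0006,"dz":0,"twist":0,"grip":-1},{"dx":-0.0002,"dy":0.0009,"dz":0,"twist":0,"grip":-1},{"dx":-0.0002,"dy":0.001,"dz":0,"twist":0,"grip":-1},{"dx":-0.0002,"dy":0.001,"dz":0,"twist":0,"grip":-1}]'
```

```text
t: 12.07
eef_pos: [0.6022, -0.1892, 0.0356]
ee_rot: [3.142, -0.0, -2.967]
force: [0.2, 0.2, 0.1]
width: 0.0004
gripper_force: 0.2
```

```bash
python3 -m crank '[{"dx":0,"dy":0.0002,"dz":0,"twist":0,"grip":-1},{"dx":-0.0001,"dy":0.0004,"dz":0,"twist":0,"grip":-1},{"dx":-0.0001,"dy":0.0006,"dz":0,"twist":0,"grip":-1},{"dx":-0.0001,"dy":0.0008,"dz":0,"twist":0,"grip":-1},{"dx":-0.0001,"dy":0.0008,"dz":0,"twist":0,"grip":-1}]'
```

```text
t: 12.48
eef_pos: [0.6021, -0.1884, 0.0356]
ee_rot: [-3.142, -0.0, -2.967]
force: [-0.3, -0.7, -0.1]
width: 0.0005
gripper_force: 0.3
```

```bash
python3 -m crank '[{"dx":0,"dy":0.0002,"dz":0,"twist":0,"grip":-1},{"dx":-0.0001,"dy":0.0004,"dz":0,"twist":0,"grip":-1},{"dx":-0.0001,"dy":0.0006,"dz":0,"twist":0,"grip":-1},{"dx":-0.0001,"dy":0.0008,"dz":0,"twist":0,"grip":-1},{"dx":-0.0001,"dy":0.0008,"dz":0,"twist":0,"grip":-1}]'
```

```text
t: 12.9
eef_pos: [0.602, -0.1876, 0.0356]
ee_rot: [3.142, -0.0, -2.967]
force: [-0.1, -0.3, -0.2]
width: 0.0004
gripper_force: 0.2
```

```bash
python3 -m crank '[{"dx":0,"dy":0.0002,"dz":0,"twist":0,"grip":-1},{"dx":-0.0001,"dy":0.0004,"dz":0,"twist":0,"grip":-1},{"dx":-0.0001,"dy":0.0006,"dz":0,"twist":0,"grip":-1},{"dx":-0.0001,"dy":0.0006,"dz":0,"twist":0,"grip":-1},{"dx":-0.0001,"dy":0.0006,"dz":0,"twist":0,"grip":-1}]'
```

```text
t: 13.32
eef_pos: [0.6019, -0.187, 0.0355]
ee_rot: [3.142, -0.0, -2.967]
force: [0.6, -0.2, -0.9]
width: 0.0008
gripper_force: 0.2
```

```bash
python3 -m crank '[{"dx":0,"dy":0.0002,"dz":0,"twist":0,"grip":-1},{"dx":-0.0001,"dy":0.0004,"dz":0,"twist":0,"grip":-1},{"dx":-0.0001,"dy":0.0006,"dz":0,"twist":0,"grip":-1},{"dx":-0.0001,"dy":0.0008,"dz":0,"twist":0,"grip":-1},{"dx":-0.0001,"dy":0.0008,"dz":0,"twist":0,"grip":-1}]'
```

```text
t: 13.73
eef_pos: [0.6018, -0.1862, 0.0356]
ee_rot: [3.142, -0.0, -2.967]
force: [0.3, -0.6, 0.3]
width: 0.0003
gripper_force: 0.3
```

```bash
python3 -m crank '[{"dx":0,"dy":0.0002,"dz":0,"twist":0,"grip":-1},{"dx":-0.0001,"dy":0.0004,"dz":0,"twist":0,"grip":-1},{"dx":-0.0001,"dy":0.0006,"dz":0,"twist":0,"grip":-1},{"dx":-0.0001,"dy":0.0008,"dz":0,"twist":0,"grip":-1},{"dx":-0.0001,"dy":0.0008,"dz":0,"twist":0,"grip":-1}]'
```

```text
t: 14.15
eef_pos: [0.6017, -0.1853, 0.0356]
ee_rot: [3.142, -0.0, -2.967]
force: [-0.9, -1.2, 0.1]
width: 0.0006
gripper_force: 0.3
```

```bash
python3 -m crank '[{"dx":0,"dy":0.0002,"dz":0,"twist":0,"grip":-1},{"dx":-0.0001,"dy":0.0004,"dz":0,"twist":0,"grip":-1},{"dx":-0.0001,"dy":0.0006,"dz":0,"twist":0,"grip":-1},{"dx":-0.0001,"dy":0.0006,"dz":0,"twist":0,"grip":-1},{"dx":-0.0001,"dy":0.0006,"dz":0,"twist":0,"grip":-1}]'
```

```text
t: 14.57
eef_pos: [0.6016, -0.1848, 0.0356]
ee_rot: [3.142, 0.0, -2.967]
force: [0.2, -0.8, 0.1]
width: 0.0002
gripper_force: 0.2
```

```bash
python3 -m crank '[{"dx":0,"dy":0.0002,"dz":0,"twist":0,"grip":-1},{"dx":-0.0001,"dy":0.0004,"dz":0,"twist":0,"grip":-1},{"dx":-0.0001,"dy":0.0006,"dz":0,"twist":0,"grip":-1},{"dx":-0.0001,"dy":0.0008,"dz":0,"twist":0,"grip":-1},{"dx":-0.0001,"dy":0.0008,"dz":0,"twist":0,"grip":-1}]'
```

```text
t: 14.98
eef_pos: [0.6016, -0.1844, 0.0356]
ee_rot: [-3.141, 0.0, -2.967]
force: [0.9, -3.4, -1.0]
width: 0.0005
gripper_force: 2.0
```

```bash
python3 -m crank '[{"dx":0,"dy":0.0002,"dz":0,"twist":0,"grip":-1},{"dx":-0.0001,"dy":0.0004,"dz":0,"twist":0,"grip":-1},{"dx":-0.0001,"dy":0.0006,"dz":0,"twist":0,"grip":-1},{"dx":-0.0001,"dy":0.0008,"dz":0,"twist":0,"grip":-1},{"dx":-0.0001,"dy":0.0008,"dz":0,"twist":0,"grip":-1}]'
```

```text
t: 15.4
eef_pos: [0.6018, -0.1841, 0.0359]
ee_rot: [-3.14, 0.001, -2.967]
force: [2.2, -8.1, 0.1]
width: 0.0007
gripper_force: 3.9
```

```bash
python3 -m crank '[{"dx":0,"dy":0.0002,"dz":0,"twist":0,"grip":-1},{"dx":-0.0001,"dy":0.0004,"dz":0,"twist":0,"grip":-1},{"dx":-0.0001,"dy":0.0006,"dz":0,"twist":0,"grip":-1},{"dx":-0.0001,"dy":0.0006,"dz":0,"twist":0,"grip":-1},{"dx":-0.0001,"dy":0.0006,"dz":0,"twist":0,"grip":-1}]'
```

```text
t: 15.82
eef_pos: [0.6019, -0.1841, 0.036]
ee_rot: [-3.14, 0.001, -2.967]
force: [2.2, -10.7, -0.6]
width: 0.0007
gripper_force: 5.3
```

Firm contact with the stop at about 11 N, so I stop there. I back off, rise and go above the palm pad.

```bash
python3 -m crank '[{"dx":0.001,"dy":-0.005,"dz":0,"twist":0,"grip":-1},{"dx":0.003,"dy":-0.015,"dz":0,"twist":0,"grip":-1},{"dx":0.004,"dy":-0.025,"dz":0,"twist":0,"grip":-1},{"dx":0.004,"dy":-0.025,"dz":0.03,"twist":0,"grip":-1},{"dx":0.004,"dy":-0.025,"dz":0.06,"twist":0,"grip":-1}]'
python3 -m crank '[{"dx":0,"dy":0,"dz":0.03,"twist":0,"grip":-1},{"dx":0,"dy":0,"dz":0.06,"twist":0,"grip":-1},{"dx":0,"dy":0,"dz":0.09,"twist":0,"grip":-1},{"dx":0,"dy":0,"dz":0.105,"twist":0,"grip":-1},{"dx":0,"dy":0,"dz":0.105,"twist":0,"grip":-1}]'
python3 -m crank '[{"dx":-0.006,"dy":0.035,"dz":0,"twist":0,"grip":-1},{"dx":-0.012,"dy":0.07,"dz":0,"twist":0,"grip":-1},{"dx":-0.018,"dy":0.105,"dz":0,"twist":0,"grip":-1},{"dx":-0.024,"dy":0.14,"dz":0,"twist":0,"grip":-1},{"dx":-0.03,"dy":0.17,"dz":0,"twist":0,"grip":-1}]'
```

```text
t: 16.23
eef_pos: [0.6037, -0.2085, 0.094]
ee_rot: [3.14, -0.005, -2.969]
force: [1.2, -1.6, 0.3]
width: 0.0006
gripper_force: 0.0
t: 16.65
eef_pos: [0.6074, -0.2086, 0.2054]
ee_rot: [-3.139, 0.007, -2.967]
force: [1.0, -0.2, -0.2]
width: 0.0002
gripper_force: 0.0
t: 17.07
eef_pos: [0.5746, -0.0362, 0.1999]
ee_rot: [3.141, -0.001, -2.968]
force: [0.5, -0.1, 0.2]
width: 0.0005
gripper_force: 0.0
```

```bash
python3 -m crank '[{"dx":-0.005,"dy":0.03,"dz":0,"twist":0,"grip":-1},{"dx":-0.009,"dy":0.055,"dz":0,"twist":0,"grip":-1},{"dx":-0.012,"dy":0.072,"dz":0,"twist":0,"grip":-1},{"dx":-0.012,"dy":0.072,"dz":-0.012,"twist":0,"grip":-1},{"dx":-0.012,"dy":0.072,"dz":-0.024,"twist":0,"grip":-1}]'
python3 -m crank '[{"dx":0,"dy":0,"dz":-0.002,"twist":0,"grip":-1},{"dx":0,"dy":0,"dz":-0.004,"twist":0,"grip":-1},{"dx":0,"dy":0,"dz":-0.006,"twist":0,"grip":-1},{"dx":0,"dy":0,"dz":-0.008,"twist":0,"grip":-1},{"dx":0,"dy":0,"dz":-0.01,"twist":0,"grip":-1}]'
python3 -m crank '[{"dx":0,"dy":0,"dz":-0.002,"twist":0,"grip":-1},{"dx":0,"dy":0,"dz":-0.004,"twist":0,"grip":-1},{"dx":0,"dy":0,"dz":-0.006,"twist":0,"grip":-1},{"dx":0,"dy":0,"dz":-0.008,"twist":0,"grip":-1},{"dx":0,"dy":0,"dz":-0.008,"twist":0,"grip":-1}]'
```

```text
t: 17.48
eef_pos: [0.5635, 0.0356, 0.1764]
ee_rot: [3.141, 0.001, -2.966]
force: [-0.5, -1.1, -0.5]
width: 0.0001
gripper_force: 0.0
t: 17.9
eef_pos: [0.5636, 0.0341, 0.1668]
ee_rot: [3.141, 0.001, -2.968]
force: [-0.2, 0.1, 0.2]
width: 0.0002
gripper_force: 0.0
t: 18.32
eef_pos: [0.5636, 0.0342, 0.1591]
ee_rot: [-3.141, 0.001, -2.967]
force: [0.2, -1.1, 2.6]
width: 0.0006
gripper_force: 1.3
```

```bash
python3 -m crank '[{"dx":0,"dy":0,"dz":-0.002,"twist":0,"grip":-1},{"dx":0,"dy":0,"dz":-0.004,"twist":0,"grip":-1},{"dx":0,"dy":0,"dz":-0.006,"twist":0,"grip":-1},{"dx":0,"dy":0,"dz":-0.008,"twist":0,"grip":-1},{"dx":0,"dy":0,"dz":-0.01,"twist":0,"grip":-1}]'
python3 -m crank '[{"dx":0,"dy":0,"dz":-0.002,"twist":0,"grip":-1},{"dx":0,"dy":0,"dz":-0.004,"twist":0,"grip":-1},{"dx":0,"dy":0,"dz":-0.006,"twist":0,"grip":-1},{"dx":0,"dy":0,"dz":-0.008,"twist":0,"grip":-1},{"dx":0,"dy":0,"dz":-0.01,"twist":0,"grip":-1}]'
python3 -m crank '[{"dx":0,"dy":0,"dz":-0.0008,"twist":0,"grip":-1},{"dx":0,"dy":0,"dz":-0.0016,"twist":0,"grip":-1},{"dx":0,"dy":0,"dz":-0.0024,"twist":0,"grip":-1},{"dx":0,"dy":0,"dz":-0.0024,"twist":0,"grip":-1},{"dx":0,"dy":0,"dz":-0.0024,"twist":0,"grip":-1}]'
```

```text
t: 18.73
eef_pos: [0.5636, 0.0342, 0.1494]
ee_rot: [-3.141, 0.001, -2.967]
force: [-0.7, -1.1, 7.1]
width: 0.0008
gripper_force: 3.2
t: 19.15
eef_pos: [0.5636, 0.0342, 0.1393]
ee_rot: [-3.141, 0.001, -2.967]
force: [-2.1, -0.2, 6.4]
width: 0.0007
gripper_force: 3.2
t: 19.57
eef_pos: [0.5636, 0.0342, 0.1368]
ee_rot: [-3.141, 0.001, -2.967]
force: [-0.2, -2.1, 5.8]
width: 0.0008
gripper_force: 2.8
```

```bash
python3 -m crank '[{"dx":0,"dy":0,"dz":-0.0003,"twist":0,"grip":-1},{"dx":0,"dy":0,"dz":-0.0006,"twist":0,"grip":-1},{"dx":0,"dy":0,"dz":-0.0009,"twist":0,"grip":-1},{"dx":0,"dy":0,"dz":-0.001,"twist":0,"grip":-1},{"dx":0,"dy":0,"dz":-0.001,"twist":0,"grip":-1}]'
```

```text
t: 19.98
eef_pos: [0.5636, 0.0342, 0.1358]
ee_rot: [-3.141, 0.001, -2.967]
force: [-1.2, -1.2, 6.3]
width: 0.0007
gripper_force: 2.8
```

```bash
python3 -m crank '[{"dx":0,"dy":0,"dz":-0.0003,"twist":0,"grip":-1},{"dx":0,"dy":0,"dz":-0.0006,"twist":0,"grip":-1},{"dx":0,"dy":0,"dz":-0.0009,"twist":0,"grip":-1},{"dx":0,"dy":0,"dz":-0.001,"twist":0,"grip":-1},{"dx":0,"dy":0,"dz":-0.001,"twist":0,"grip":-1}]'
```

```text
t: 20.4
eef_pos: [0.5636, 0.0342, 0.1348]
ee_rot: [-3.141, 0.001, -2.967]
force: [-2.6, -0.4, 5.3]
width: 0.0002
gripper_force: 2.8
```

```bash
python3 -m crank '[{"dx":0,"dy":0,"dz":-0.0003,"twist":0,"grip":-1},{"dx":0,"dy":0,"dz":-0.0006,"twist":0,"grip":-1},{"dx":0,"dy":0,"dz":-0.0009,"twist":0,"grip":-1},{"dx":0,"dy":0,"dz":-0.001,"twist":0,"grip":-1},{"dx":0,"dy":0,"dz":-0.001,"twist":0,"grip":-1}]'
```

```text
t: 20.82
eef_pos: [0.5636, 0.0342, 0.1338]
ee_rot: [-3.141, 0.001, -2.967]
force: [-1.3, -0.3, 5.1]
width: 0.0007
gripper_force: 2.8
```

```bash
python3 -m crank '[{"dx":0,"dy":0,"dz":-0.0005,"twist":0,"grip":-1},{"dx":0,"dy":0,"dz":-0.001,"twist":0,"grip":-1},{"dx":0,"dy":0,"dz":-0.0015,"twist":0,"grip":-1},{"dx":0,"dy":0,"dz":-0.002,"twist":0,"grip":-1},{"dx":0,"dy":0,"dz":-0.002,"twist":0,"grip":-1}]'
```

```text
t: 21.23
eef_pos: [0.5636, 0.0342, 0.1317]
ee_rot: [-3.141, 0.001, -2.967]
force: [-1.3, -1.1, 5.5]
width: 0.0009
gripper_force: 2.5
```

```bash
python3 -m crank '[{"dx":0,"dy":0,"dz":-0.0005,"twist":0,"grip":-1},{"dx":0,"dy":0,"dz":-0.001,"twist":0,"grip":-1},{"dx":0,"dy":0,"dz":-0.0015,"twist":0,"grip":-1},{"dx":0,"dy":0,"dz":-0.0015,"twist":0,"grip":-1},{"dx":0,"dy":0,"dz":-0.0015,"twist":0,"grip":-1}]'
```

```text
t: 21.65
eef_pos: [0.5636, 0.0342, 0.1302]
ee_rot: [-3.141, 0.001, -2.967]
force: [-0.7, -0.8, 5.8]
width: 0.0006
gripper_force: 2.6
```

```bash
python3 -m crank '[{"dx":0,"dy":0,"dz":-0.0005,"twist":0,"grip":-1},{"dx":0,"dy":0,"dz":-0.001,"twist":0,"grip":-1},{"dx":0,"dy":0,"dz":-0.0015,"twist":0,"grip":-1},{"dx":0,"dy":0,"dz":-0.0015,"twist":0,"grip":-1},{"dx":0,"dy":0,"dz":-0.0015,"twist":0,"grip":-1}]'
```

```text
t: 22.07
eef_pos: [0.5636, 0.0342, 0.1287]
ee_rot: [-3.141, 0.001, -2.967]
force: [-0.0, -1.2, 5.8]
width: 0.0004
gripper_force: 2.6
```

```bash
python3 -m crank '[{"dx":0,"dy":0,"dz":-0.0005,"twist":0,"grip":-1},{"dx":0,"dy":0,"dz":-0.001,"twist":0,"grip":-1},{"dx":0,"dy":0,"dz":-0.0015,"twist":0,"grip":-1},{"dx":0,"dy":0,"dz":-0.0015,"twist":0,"grip":-1},{"dx":0,"dy":0,"dz":-0.0015,"twist":0,"grip":-1}]'
```

```text
t: 22.48
eef_pos: [0.5636, 0.0342, 0.1272]
ee_rot: [-3.141, 0.001, -2.967]
force: [-0.7, -1.3, 5.6]
width: 0.0004
gripper_force: 2.6
```

```bash
python3 -m crank '[{"dx":0,"dy":0,"dz":-0.0005,"twist":0,"grip":-1},{"dx":0,"dy":0,"dz":-0.001,"twist":0,"grip":-1},{"dx":0,"dy":0,"dz":-0.0015,"twist":0,"grip":-1},{"dx":0,"dy":0,"dz":-0.0015,"twist":0,"grip":-1},{"dx":0,"dy":0,"dz":-0.0015,"twist":0,"grip":-1}]'
```

```text
t: 22.9
eef_pos: [0.5636, 0.0342, 0.1257]
ee_rot: [-3.141, 0.001, -2.967]
force: [-0.5, -2.3, 5.1]
width: 0.0005
gripper_force: 2.6
```

```bash
python3 -m crank '[{"dx":0,"dy":0,"dz":-0.0005,"twist":0,"grip":-1},{"dx":0,"dy":0,"dz":-0.001,"twist":0,"grip":-1},{"dx":0,"dy":0,"dz":-0.0015,"twist":0,"grip":-1},{"dx":0,"dy":0,"dz":-0.0015,"twist":0,"grip":-1},{"dx":0,"dy":0,"dz":-0.0015,"twist":0,"grip":-1}]'
```

```text
t: 23.32
eef_pos: [0.5636, 0.0342, 0.1242]
ee_rot: [-3.141, 0.001, -2.967]
force: [-0.6, -2.0, 4.7]
width: 0.0006
gripper_force: 2.6
```

```bash
python3 -m crank '[{"dx":0,"dy":0,"dz":-0.0005,"twist":0,"grip":-1},{"dx":0,"dy":0,"dz":-0.001,"twist":0,"grip":-1},{"dx":0,"dy":0,"dz":-0.0015,"twist":0,"grip":-1},{"dx":0,"dy":0,"dz":-0.0015,"twist":0,"grip":-1},{"dx":0,"dy":0,"dz":-0.0015,"twist":0,"grip":-1}]'
```

```text
t: 23.73
eef_pos: [0.5636, 0.0342, 0.1227]
ee_rot: [-3.141, 0.001, -2.967]
force: [-1.3, -1.2, 4.7]
width: 0.0008
gripper_force: 2.6
```

```bash
python3 -m crank '[{"dx":0,"dy":0,"dz":-0.0005,"twist":0,"grip":-1},{"dx":0,"dy":0,"dz":-0.001,"twist":0,"grip":-1},{"dx":0,"dy":0,"dz":-0.0015,"twist":0,"grip":-1},{"dx":0,"dy":0,"dz":-0.0015,"twist":0,"grip":-1},{"dx":0,"dy":0,"dz":-0.0015,"twist":0,"grip":-1}]'
```

```text
t: 24.15
eef_pos: [0.5636, 0.0342, 0.1212]
ee_rot: [-3.141, 0.001, -2.967]
force: [-1.1, -1.5, 5.2]
width: 0.0004
gripper_force: 2.6
```

```bash
python3 -m crank '[{"dx":0,"dy":0,"dz":-0.0005,"twist":0,"grip":-1},{"dx":0,"dy":0,"dz":-0.001,"twist":0,"grip":-1},{"dx":0,"dy":0,"dz":-0.0015,"twist":0,"grip":-1},{"dx":0,"dy":0,"dz":-0.0015,"twist":0,"grip":-1},{"dx":0,"dy":0,"dz":-0.0015,"twist":0,"grip":-1}]'
```

```text
t: 24.57
eef_pos: [0.5636, 0.0342, 0.1197]
ee_rot: [-3.141, 0.001, -2.967]
force: [-1.0, -1.6, 5.4]
width: 0.0004
gripper_force: 2.6
```

```bash
python3 -m crank '[{"dx":0,"dy":0,"dz":-0.0005,"twist":0,"grip":-1},{"dx":0,"dy":0,"dz":-0.001,"twist":0,"grip":-1},{"dx":0,"dy":0,"dz":-0.0015,"twist":0,"grip":-1},{"dx":0,"dy":0,"dz":-0.0015,"twist":0,"grip":-1},{"dx":0,"dy":0,"dz":-0.0015,"twist":0,"grip":-1}]'
```

```text
t: 24.98
eef_pos: [0.5636, 0.0342, 0.1182]
ee_rot: [-3.141, 0.001, -2.967]
force: [0.0, -0.8, 5.1]
width: 0.0001
gripper_force: 2.6
```

```bash
python3 -m crank '[{"dx":0,"dy":0,"dz":-0.0005,"twist":0,"grip":-1},{"dx":0,"dy":0,"dz":-0.001,"twist":0,"grip":-1},{"dx":0,"dy":0,"dz":-0.0015,"twist":0,"grip":-1},{"dx":0,"dy":0,"dz":-0.0015,"twist":0,"grip":-1},{"dx":0,"dy":0,"dz":-0.0015,"twist":0,"grip":-1}]'
```

```text
t: 25.4
eef_pos: [0.5636, 0.0342, 0.117]
ee_rot: [-3.141, 0.001, -2.967]
force: [-2.8, -1.4, 7.1]
width: 0.0005
gripper_force: 3.8
```

Contact with the dowel, about 2 N so far.

```bash
python3 -m crank '[{"dx":0,"dy":0,"dz":-0.0005,"twist":0,"grip":-1},{"dx":0,"dy":0,"dz":-0.001,"twist":0,"grip":-1},{"dx":0,"dy":0,"dz":-0.001,"twist":0,"grip":-1},{"dx":0,"dy":0,"dz":-0.001,"twist":0,"grip":-1},{"dx":0,"dy":0,"dz":-0.001,"twist":0,"grip":-1}]'
```

```text
t: 25.82
eef_pos: [0.5636, 0.0342, 0.1164]
ee_rot: [-3.141, 0.001, -2.967]
force: [-3.7, -1.4, 10.6]
width: 0.0002
gripper_force: 5.7
```

```bash
python3 -m crank '[{"dx":0,"dy":0,"dz":-0.0004,"twist":0,"grip":-1},{"dx":0,"dy":0,"dz":-0.0009,"twist":0,"grip":-1},{"dx":0,"dy":0,"dz":-0.0009,"twist":0,"grip":-1},{"dx":0,"dy":0,"dz":-0.0009,"twist":0,"grip":-1},{"dx":0,"dy":0,"dz":-0.0009,"twist":0,"grip":-1}]'
```

```text
t: 26.23
eef_pos: [0.5637, 0.0342, 0.116]
ee_rot: [-3.141, 0.001, -2.967]
force: [-5.0, -1.3, 15.0]
width: 0.0006
gripper_force: 7.4
```

About 9 N on the dowel, so I release straight up.

```bash
python3 -m crank '[{"dx":0,"dy":0,"dz":0.002,"twist":0,"grip":-1},{"dx":0,"dy":0,"dz":0.006,"twist":0,"grip":-1},{"dx":0,"dy":0,"dz":0.02,"twist":0,"grip":-1},{"dx":0,"dy":0,"dz":0.04,"twist":0,"grip":-1},{"dx":0,"dy":0,"dz":0.06,"twist":0,"grip":-1}]'
python3 -m crank '[{"dx":0,"dy":0,"dz":0.03,"twist":0,"grip":-1},{"dx":0,"dy":0,"dz":0.05,"twist":0,"grip":-1},{"dx":0,"dy":0,"dz":0.06,"twist":0,"grip":-1},{"dx":0,"dy":0,"dz":0.06,"twist":0,"grip":-1},{"dx":0,"dy":0,"dz":0.06,"twist":0,"grip":-1}]'
python3 - <<'E'
from h import *
im=arm.grab_frame("scene").astype(int)
r,g,b=im[...,0],im[...,1],im[...,2]
z=np.load("jig.npz");o,R=z['o'],z['R']
sub=np.zeros(r.shape,bool);sub[85:235,180:340]=1
for n,m in(("green",(g>r*1.25)&(g>b*1.05)),("yellow",(r>b*2.2)&(g>b*1.8)&(r>90)),):
    k,l,s,c=cv2.connectedComponentsWithStats((m&sub).astype(np.uint8))
    for i in range(1,k):
        if s[i,4]>15:
            p=at("scene",c[i],.062);print(n,c[i],s[i,4],R.T@(p[:2]-o)*1e3)
red=(r>g*2.5)&(r>70)&sub;v,u=np.nonzero(red);print("red px",u.mean(),v.mean())
s=arm.get_state();print(s['t'],s['eef_pos'],s['force'])
E
```

```text
t: 26.65
eef_pos: [0.5628, 0.0343, 0.1743]
ee_rot: [-3.141, -0.002, -2.968]
force: [0.5, 0.1, -0.4]
width: 0.0005
gripper_force: 0.0
t: 27.07
eef_pos: [0.5631, 0.0346, 0.2338]
ee_rot: [3.141, -0.0, -2.968]
force: [-0.1, 0.1, -1.2]
width: 0.0001
gripper_force: 0.0
green [258.4146 150.878 ] 41 [  7.7743 -45.3249]
green [233.2778 170.7222] 18 [ 98.6442 -35.6651]
yellow [277.2368 134.1579] 38 [-69.26  -58.082]
yellow [271.4 137. ] 20 [-50.1256 -60.3309]
yellow [249.1538 141.2436] 78 [  6.8911 -86.3909]
yellow [220.4286 146.    ] 21 [  77.5379 -121.3296]
yellow [284.3562 147.9178] 73 [-53.1805  -9.8949]
yellow [295.3922 155.7255] 51 [-58.9791  27.8805]
yellow [334.5852 228.2741] 135 [ 10.6276 241.5832]
red px 267.65646258503403 157.1734693877551
27.1167 [0.5626 0.0344 0.2329] [-0.3209  0.3318  0.7087]
```

```bash
python3 -c "
from station import arm
print(arm.job_done())"
```

```text
the job is handed in; nothing more can be done
None
```

The job is handed in, but no verdict came back: the dowel was rolled into the vee, slid to the stop at about 11 N, and gripped by the jaw at an estimated 9 N, with the robot clear and the pot, bottle and cup left alone.

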